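# Swing a crosswise stack-nest tote round until it stacks, then load it

## Robot

A 6-joint arm with a two-finger parallel gripper is mounted at the origin on the work surface; the furniture and walls round the work are solid. World frame = base frame: x ahead of the robot, y to its left, z up, the work surface at z = 0. Lengths are in mm, angles in rad, forces in N, time in s.
With the tool pointing down it reaches from about 400 to 825 mm from the base axis. Payload 7 kg.
Tool frame: the origin (TCP) lies at the very end of the fingers, on their centre line; the grasp point (between the pads) lies 19 mm behind it; z points along the fingers, y is the direction in which the jaws open and shut (so a half turn about z gives the same grasp; the last joint's range is limited). The gripper opens to 88 mm and grips with 3 to 60 N. Pads are 19 mm wide; open, the fingers measure 130 mm over their backs; the gripper's body (78 mm by 193 mm) begins 47 mm behind the grasp point.
Start: joints at [0.288, 0.359, 0.012, 0, -1.224, -0.288], TCP at [674.978, -0.019, 226.561] pointing down, gripper open.
Joint ranges: [-3.07, 3.07], [-1.43, 2.12], [-1.02, 1.25], [-3.03, 1.67], [-3.05, -0], [-3.03, 3.03]. Speed limits (rad/s): [2.39, 2.39, 3.01, 3.14, 3.14, 3.14].

## Interface

Orientations are given as a unit quaternion [x, y, z, w].
In Python, from plant import bot gives the robot as it stands. Calls block until the motion is done:
- bot.move_ptp(position, orientation): joint-space move of the TCP to a pose.
- bot.line_to(position, velocity=150, ori=None): straight line of the TCP; ori=None keeps the orientation; velocity is the mean speed in mm/s.
- bot.move_joints(angles): joint-space move.
- bot.move_gripper(opening, force=None): finger opening in mm; force is the grip in N (None keeps the last); returns when the fingers have stopped.
- bot.pause(seconds).
- bot.solve_ik(position, orientation): joint angles nearest the present ones, or None.
- bot.read_state(): the state.
- bot.camera(name): name is "scene" or "side" or "wrist"; returns the picture (384x512x3 uint8, red, green, blue); there is no depth.
- bot.get_calibration(name): a dict with "fx", "fy", "cx", "cy" (pixels), "view" (4x4, takes a point from world to camera coordinates); the wrist camera has in their place "T_tool_cam" (4x4, takes a point from camera to tool coordinates, whose origin is the TCP and whose axes are the flange's). Camera axes: x right, y up, looking along -z (the intrinsics and any distortion apply to the point x, -y, -z); pixel columns grow to the right and rows downward; lengths in mm; the calibration is good to about 2 mm. A picture is of the moment at which its call begins: read the wrist's pose just before it. get_calibration takes no time and is no camera call.
A pose or a line that the arm cannot do raises bot.Unreachable and nothing moves.
- bot.close_job(): hands the job in, once; it reports no verdict.
The state is a dict: "t": time; "joint_pos": joint angles; "qvel": joint speeds; "tau": joint torques, N m; "tcp_pos": TCP position; "eef_rot": TCP orientation; "contact_force": force on the tool from outside, world axes, zero at the start; "moment": the same for the moment, N m; "width": finger opening in mm.
Only numpy, scipy, OpenCV 4.12 (cv2) and the standard library are available. Lean on these libraries where they do the work, as an engineer would, in place of code of your own. Each camera call takes 0.05 s, during which the arm holds its last target.

## Task

The upper tote was left crosswise on the loaded lower tote. Without picking it up, swing it round on the lower tote's rim until its orange end is over the lower tote's grey end and it drops level into its stacking seats (the other way round it would nest down onto the vials). Then stand the large amber bottle with the black cap, now on the worktop, upright in the upper tote and let go; keep the lower tote about where it is, its vials upright, and the things around it undisturbed.

Things in the scene. Friction and masses are not known exactly. Their poses are not given: they have to be found in the camera images.
- lower_tote: Lower stack-nest tote, grey plastic, open on top, standing loose on the worktop, about 0.55 kg with its two vials. 80 mm tall, 188 x 122 mm over the flat rim (a flange 5 mm thick, 6 mm out from the wall), mouth 170 x 104 mm, base 160 x 94 mm, walls and floor 3 mm, sides drafted. Origin: centre of its underside; x along its length to its orange end, z up.
- lower_orange_end (a point): Middle of the lower tote's orange short end (rim and wall are orange there; the other end is grey), at the top of the rim, 88 mm from the tote's centre. Inside, each long wall carries two columns 13 mm deep, 60 mm from the middle towards the orange end and 36 mm towards the grey end; their flat tops, 16 mm wide (30 mm at the floor), are the stacking seats, 8 mm below the rim.
- upper_mid (a point): Middle of the upper tote, half-way up, 40 mm above its underside; axes as the lower tote's (x to its own orange end). Same tote, empty, 0.25 kg, sliding freely on the lower rim (1 to 2 N). At the start crosswise, this point 120 mm above the worktop; stacked, its x opposite to the lower tote's x and centred to 4 mm, its base drops 8 mm onto the column tops: 112 mm.
- upper_orange_end (a point): Middle of the upper tote's orange short end, at the top of its rim, 88 mm from its centre. Orange end over the lower tote's grey end: stacks. Orange over orange: grooves in its outer walls slide down over the columns and it nests onto the vials.
- bottle_mid (a point): Middle of the amber sample bottle with a black screw cap, standing on the worktop: round, body 57 mm in diameter up to 80 mm height, cap 42 mm in diameter from 88 to 112 mm height, 0.25 kg. This point is on its axis, half-way up (56 mm); z up.
- vial_black: Amber vial with black cap, 28 mm in diameter, 58 mm tall, standing in the lower tote. Origin: centre of its underside, z up.
- vial_white: White vial with white cap, 28 mm in diameter, 60 mm tall, standing in the lower tote. Origin: centre of its underside, z up.
- flask_25a: Small volumetric flask with red stopper, 43 mm in diameter, 152 mm tall, loose bystander. Origin: centre of its underside.
- flask_25b: Small volumetric flask with white stopper, 45 mm in diameter, 158 mm tall, loose bystander. Origin: centre of its underside.
- multimeter: Red multimeter lying on its back, 70 x 128 x 34 mm, loose bystander. Origin: centre of its underside.
Things that resemble listed ones, but are neither listed nor needed, are in the scene too. What is shaped like the part that bears upper_mid but pink is not meant.

How it is judged (in metres and radians):
On the way, in this order (a step that is already met when the one before it is completed fails the run):
1. the upper tote is stacked: turned orange end over grey end, dropped level onto the column tops of the lower tote (z of upper_mid in the frame of lower_tote between 0.108 and 0.1155 m and x of upper_mid in the frame of lower_tote between -0.009 and 0.009 m and y of upper_mid in the frame of lower_tote between -0.009 and 0.009 m and angle between the x axis of upper_mid and the x axis of lower_tote, either way round below 0.09 rad and x of upper_orange_end in the frame of lower_tote below -0.07 m and angle between upper_mid's own z axis and vertical below 0.045 rad), for 0.3 s.
2. the bottle stands upright on the floor of the upper tote (x of bottle_mid in the frame of upper_mid between -0.06 and 0.06 m and y of bottle_mid in the frame of upper_mid between -0.03 and 0.03 m and z of bottle_mid in the frame of upper_mid between 0.013 and 0.025 m and angle between bottle_mid's own z axis and vertical below 0.1 rad), for 0.2 s.
At the end, for the whole second after the job is handed in: The upper tote is stacked on the lower one (orange end over grey end, down on the column tops within 4 mm, centred within 9 mm, level, turned within 5 degrees), the bottle stands upright on its floor, both vials stand upright, the lower tote is within 50 mm of its start, all at rest (all of step 1 and all of step 2 and angle between each of vial_black, vial_white's own z axis and vertical below 0.2 rad and angle between lower_tote's own z axis and vertical below 0.03 rad and distance of lower_tote from where it was at the start of the episode below 0.05 m and linear speed of each of upper_tote, bottle below 0.02 m/s); the robot touches nothing.
It fails at once if the upper tote is picked up: lifted more than 35 mm above the lower tote's rim (z of upper_mid in the frame of lower_tote above 0.155 m).
It fails at once if the upper tote falls off the lower one (height (world z) of upper_mid below 0.07 m).
It fails at once if a vial in the lower tote is knocked over (angle between any of vial_black, vial_white's own z axis and vertical above 0.5 rad).
It fails at once if the lower tote is shoved more than 60 mm away (distance of lower_tote from where it was at the start of the episode above 0.06 m).
It fails at once if a bystander (flask or multimeter) is knocked aside by more than 40 mm (distance of any of flask_25a, flask_25b, multimeter from where it was at the start of the episode above 0.04 m).
It also fails if it takes over 61 s, if anything falls off the work surface, if the arm or the gripper's body presses on something with over 40 N, if the wrist force passes 120 N, or if a joint passes its speed limit or range.

## Working session

There is one attempt and no reset: what is moved stays moved. The work goes in short steps, each a Python script; the robot and the scene stay as the last script left them, time stands still between calls to the robot, and variables do not carry over. Pictures are saved under pics/ and viewed, and the job is handed in when it is done.

```bash
ls; mkdir -p pics; python3 - <<'E'
from plant import bot
import cv2
for n in("scene","side","wrist"):
    s=bot.read_state()
    im=bot.camera(n); cv2.imwrite(f"pics/{n}0.png",cv2.cvtColor(im,cv2.COLOR_RGB2BGR))
    print(n,bot.get_calibration(n))
print(bot.read_state())
E
```

```text
pics
scene {'fx': 481.9320746774707, 'fy': 481.9320746774707, 'cx': 260.90555797279234, 'cy': 198.98340319697235, 'view': array([[-9.48129200e-01,  3.17872044e-01, -2.89558466e-03,
         5.20898244e+02],
       [-2.28154046e-01, -6.74124629e-01,  7.02496773e-01,
        -3.73021669e+00],
       [ 2.21352100e-01,  6.66718343e-01,  7.11681038e-01,
        -1.37905170e+03],
       [ 0.00000000e+00,  0.00000000e+00,  0.00000000e+00,
         1.00000000e+00]])}
side {'fx': 410.5791309214901, 'fy': 410.5791309214901, 'cx': 247.24987047495108, 'cy': 188.1147603679557, 'view': array([[ 3.73045190e-01, -9.27759678e-01, -9.96328793e-03,
        -2.48767258e+02],
       [ 4.52474852e-01,  1.72540829e-01,  8.74926380e-01,
        -3.15351301e+02],
       [-8.10002342e-01, -3.30895215e-01,  4.84153449e-01,
        -6.83958864e+02],
       [ 0.00000000e+00,  0.00000000e+00,  0.00000000e+00,
         1.00000000e+00]])}
wrist {'fx': 307.7378832173283, 'fy': 307.7378832173283, 'cx': 255.0292782776763, 'cy': 190.09502604128846, 'T_tool_cam': array([[-7.92827322e-04,  9.68967243e-01,  2.47187890e-01
[... 261 characters left out ...]
     1.00000000e+00]])}
{'t': 0.15, 'joint_pos': array([ 2.88148017e-01,  3.59202084e-01,  1.12817111e-02, -2.51792226e-04,
       -1.22409125e+00, -2.88110570e-01]), 'qvel': array([ 0.00035168, -0.00336682,  0.00323824, -0.00017649, -0.00020173,
       -0.00252948]), 'tau': array([ 1.39394037e-04, -5.83274567e+01,  2.93289685e+01,  7.00122759e+00,
        8.75052094e-03, -9.76538854e-05]), 'tcp_pos': array([6.74638070e+02, 6.47685312e-03, 2.25856923e+02]), 'eef_rot': array([-7.07089584e-01,  7.07123706e-01,  3.93906116e-04, -4.77584461e-04]), 'contact_force': array([ 0.71690271, -1.23669091, -0.393989  ]), 'moment': array([ 0.03917038, -0.03404942, -0.0419279 ]), 'width': 87.48269143086625}
```

View pics/scene0.png

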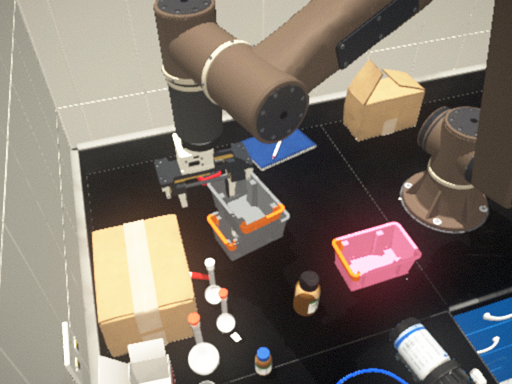

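View pics/side0.png

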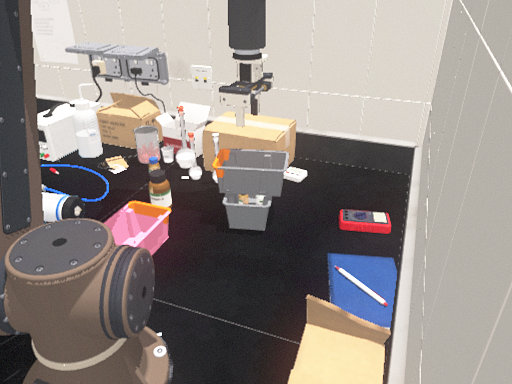

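View pics/wrist0.png

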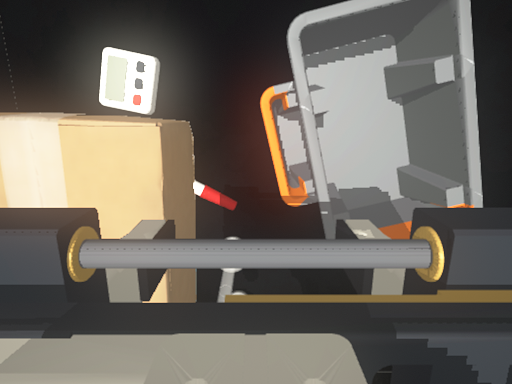

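```bash
cat > h.py <<'E'
from plant import bot
import numpy as np, cv2
from scipy.spatial.transform import Rotation as R
def snap(n,name):
    s=bot.read_state(); im=bot.camera(n)
    cv2.imwrite(f"pics/{name}.png",cv2.cvtColor(im,cv2.COLOR_RGB2BGR))
    np.save(f"pics/{name}.npy",np.r_[s['tcp_pos'],s['eef_rot']])
    return im
def cam(n,name):
    c=bot.get_calibration(n)
    if n=="wrist":
        p=np.load(f"pics/{name}.npy"); T=np.eye(4); T[:3,:3]=R.from_quat(p[3:]).as_matrix(); T[:3,3]=p[:3]
        M=T@c['T_tool_cam']
    else: M=np.linalg.inv(c['view'])
    return c,M
def ray(n,name,u,v):
    c,M=cam(n,name)
    d=np.array([(u-c['cx'])/c['fx'],-(v-c['cy'])/c['fy'],-1.])
    return M[:3,3],M[:3,:3]@d
def onz(n,name,u,v,z):
    o,d=ray(n,name,u,v); return o+d*(z-o[2])/d[2]
def proj(n,name,p):
    c,M=cam(n,name); q=np.linalg.inv(M)@np.r_[p,1]
    return np.array([c['cx']+c['fx']*q[0]/-q[2],c['cy']-c['fy']*q[1]/-q[2]])
def down(yaw): # tool y (jaw) axis direction at angle yaw from world x; tool z down
    y=np.array([np.cos(yaw),np.sin(yaw),0]);z=np.array([0,0,-1.]);x=np.cross(y,z)
    return R.from_matrix(np.c_[x,y,z]).as_quat()
E
python3 - <<'E'
from h import *
im=cv2.imread("pics/scene0.png")
cv2.imwrite("pics/s0c.png",cv2.resize(im[160:384,80:350],None,fx=2.6,fy=2.6,interpolation=cv2.INTER_CUBIC))
# rough
for nm,u,v,z in [("low orange",222,235,80),("upper near",262,215,160),("bottle cap",309,279,112),("multimeter?",200,275,30),("flaskbase",226,325,0),("f2",213,296,0)]:
    print(nm,onz("scene","",u,v,z).round())
for nm,u,v,z in [("flask red?",195,173,0),("multi",365,220,34),("bottle cap",158,172,112)]:
    print(nm,onz("side","",u,v,z).round())
E
```

```text
low orange [647. -10.  80.]
upper near [556.  28. 160.]
bottle cap [505. 200. 112.]
multimeter? [722.  53.  30.]
flaskbase [696. 186.  -0.]
f2 [704. 101.   0.]
flask red? [727. 208.   0.]
multi [ 588. -350.   34.]
bottle cap [503. 191. 112.]
```

View pics/s0c.png

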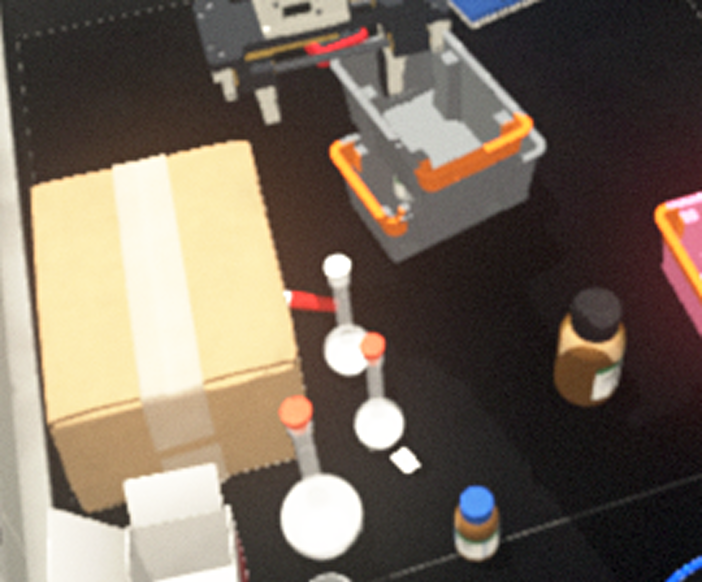

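```bash
python3 - <<'E'
from h import *
q=bot.read_state()['eef_rot']
for p in [(580,60,400),(580,60,360),(580,60,320)]:
    try:
        bot.move_ptp(list(p),list(down(np.pi)));print(p);break
    except bot.Unreachable: print("no",p)
snap("wrist","w1");snap("scene","s1");snap("side","d1")
print(bot.read_state()['t'],bot.read_state()['tcp_pos'])
for n in("s1","d1"):
    im=cv2.imread(f"pics/{n}.png"); 
    im=im[150:350,140:340] if n=="s1" else im[120:270,150:350]
    cv2.imwrite(f"pics/{n}c.png",cv2.resize(im,None,fx=3,fy=3,interpolation=cv2.INTER_CUBIC))
E
```

```text
(580, 60, 400)
1.1417 [580.0741478   59.67466469 397.77335488]
```

View pics/w1.png

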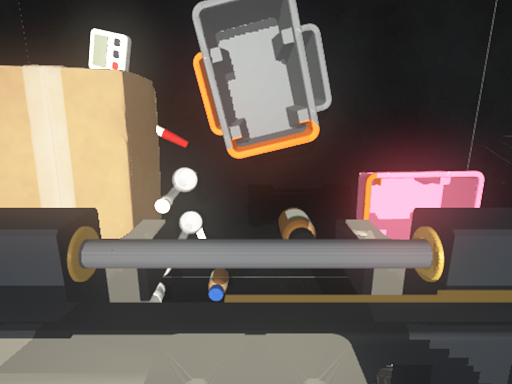

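View pics/s1c.png

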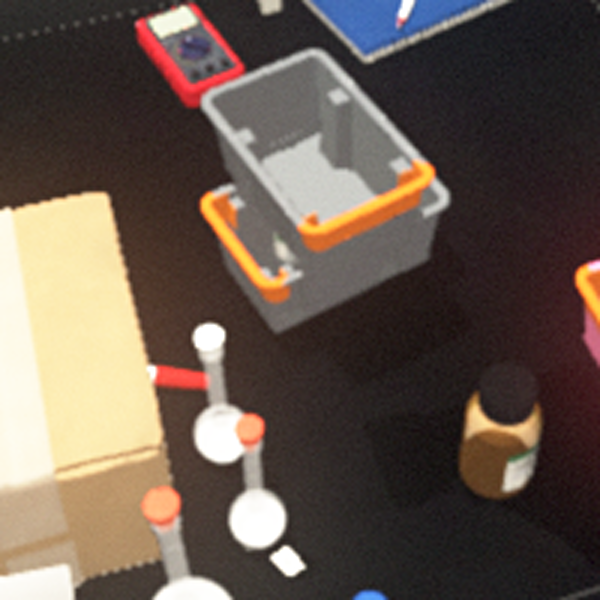

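View pics/d1c.png

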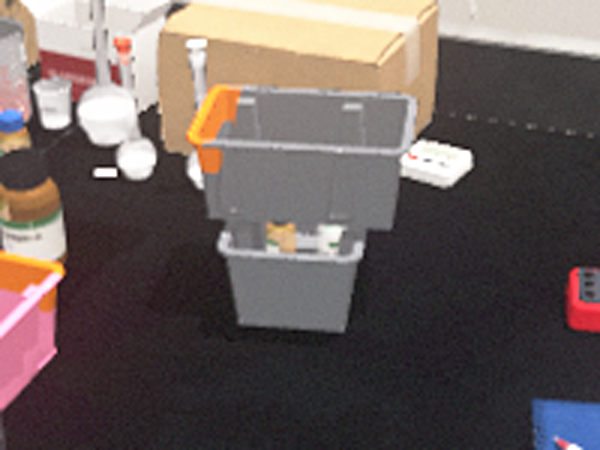

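```bash
python3 - <<'E'
from h import *
im=cv2.imread("pics/w1.png")
cv2.imwrite("pics/w1c.png",cv2.resize(im[0:180,170:350],None,fx=3.3,fy=3.3,interpolation=cv2.INTER_CUBIC))
E
```

```text
(no output)
```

View pics/w1c.png

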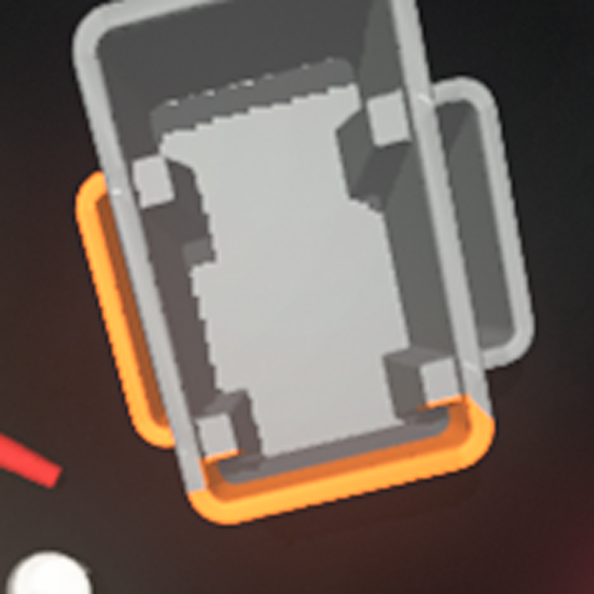

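```bash
python3 - <<'E'
from h import *
def P(u,v,z): return onz("wrist","w1",u/3.3+170,v/3.3,z)[:2]
def edge(a,b,z):
    A,B=P(*a,z),P(*b,z); d=(B-A)/np.linalg.norm(B-A); return A,B,d,np.degrees(np.arctan2(d[1],d[0]))
def inter(e,f):
    s=np.linalg.solve(np.c_[e[2],-f[2]],f[0]-e[0]);return e[0]+s[0]*e[2]
L=edge((78,75),(190,500),160);Rr=edge((420,0),(495,420),160);O=edge((230,525),(470,468),160);T=edge((105,8),(180,-5),160)
for n,e in zip("LROT",(L,Rr,O,T)): print(n,e[3])
c1=inter(L,O);c2=inter(Rr,O);c3=inter(L,T)
print(c1,c2,np.linalg.norm(c1-c2),np.linalg.norm(c1-c3))
lo=edge((77,205),(140,440),80);lg=edge((492,95),(535,330),80)
print("low",lo,lg)
# perpendicular distance
n=np.array([-lo[2][1],lo[2][0]]);print((lg[0]-lo[0])@n,(lg[1]-lo[1])@n)
# corners lower from arcs: front long edge extreme points
print(P(160,448,80),P(500,368,80),P(95,172,80),P(470,77,80))
print("bottle cap wrist", onz("wrist","w1",300,237,112),)
E
```

```text
L 103.54236752170917
R 103.1550087790631
O -166.6348874465807
T -171.2739236558505
[612.05478813  56.35630272] [493.96297627  28.29884101] 121.37914642704955 187.3559445680676
low (array([668.77981866, -75.60272272]), array([644.71909642,  25.85392746]), array([-0.23075257,  0.97301246]), np.float64(103.3413826221772)) (array([ 489.23695582, -119.39197876]), array([464.93072411, -22.92797956]), array([-0.244335  ,  0.96969088]), np.float64(104.14253773145509))
184.80192638830695 186.19287720176834
[635.57578355  29.51469432] [479.83677522  -6.33428253] [660.28570519 -88.98346651] [ 498.9589989  -126.37039207]
bottle cap wrist [509.97827928 182.3649586  112.        ]
```

```bash
python3 - <<'E'
from h import *
up=np.array([574.6,-49.1]);lo=np.array([567.6,-48.5])
def d(a): return np.array([np.cos(a),np.sin(a)])
# check vs scene
for p in ([612.05,56.36,160],[493.96,28.3,160],[*(lo+94*d(np.radians(13.5))),80]): print(proj("scene","s1",p))
a0=np.radians(103.3);a1=np.radians(193.5)
q0=bot.read_state()['joint_pos']
for off in(0,np.pi):
  for a in np.linspace(a0,a1,4):
    c=up+(lo-up)*(a-a0)/(a1-a0); p=c+89.5*d(a)
    j=bot.solve_ik([*p,137],down(a+off)); print(off,np.degrees(a),p.round(),None if j is None else np.round(j,2))
E
```

```text
[242.39294793 229.41662027]
[286.80109743 208.77799656]
[215.45732692 231.2679114 ]
0 103.3 [554.  38.] [ 0.42  0.24 -0.38  0.   -0.95 -1.76]
0 133.36666666666667 [511.  16.] [ 0.42  0.17 -0.47  0.   -0.93 -1.23]
0 163.43333333333334 [484. -23.] [ 0.36  0.13 -0.52  0.   -0.92 -0.65]
0 193.5 [481. -69.] [ 0.26  0.13 -0.52  0.   -0.92 -0.03]
3.141592653589793 103.3 [554.  38.] [ 0.42  0.24 -0.38  0.   -0.95  1.38]
3.141592653589793 133.36666666666667 [511.  16.] [ 0.42  0.17 -0.47  0.   -0.93  1.91]
3.141592653589793 163.43333333333334 [484. -23.] [ 0.36  0.13 -0.52  0.   -0.92  2.49]
3.141592653589793 193.5 [481. -69.] None
```

```bash
python3 - <<'E'
from h import *
up=np.array([574.6,-49.1]);a0=np.radians(103.3)
p=up+89.5*np.array([np.cos(a0),np.sin(a0)])
bot.move_ptp([*p,215],down(a0))
bot.line_to([*p,138],velocity=120)
s=bot.read_state();print(s['t'],s['tcp_pos'],s['contact_force'])
snap("scene","s2");snap("side","d2")
bot.move_gripper(4,force=20)
s=bot.read_state();print(s['t'],s['tcp_pos'],s['contact_force'],s['width'])
snap("scene","s3");snap("side","d3");snap("wrist","w3")
ims=[cv2.imread(f"pics/{n}.png") for n in("s2","s3","d2","d3")]
a=np.hstack([i[150:300,150:350] for i in ims[:2]]);b=np.hstack([i[80:230,150:350] for i in ims[2:]])
cv2.imwrite("pics/m3.png",cv2.resize(np.vstack([a,b]),None,fx=2,fy=2,interpolation=cv2.INTER_CUBIC))
E
```

```text
3.1333 [554.61317234  38.14830458 138.72887415] [ 0.15965724 -0.14012199 -0.21653651]
4.425 [554.15284024  37.92035744 138.17144035] [-0.7355235   0.72675168  0.29659854] 10.617523851114756
```

View pics/m3.png

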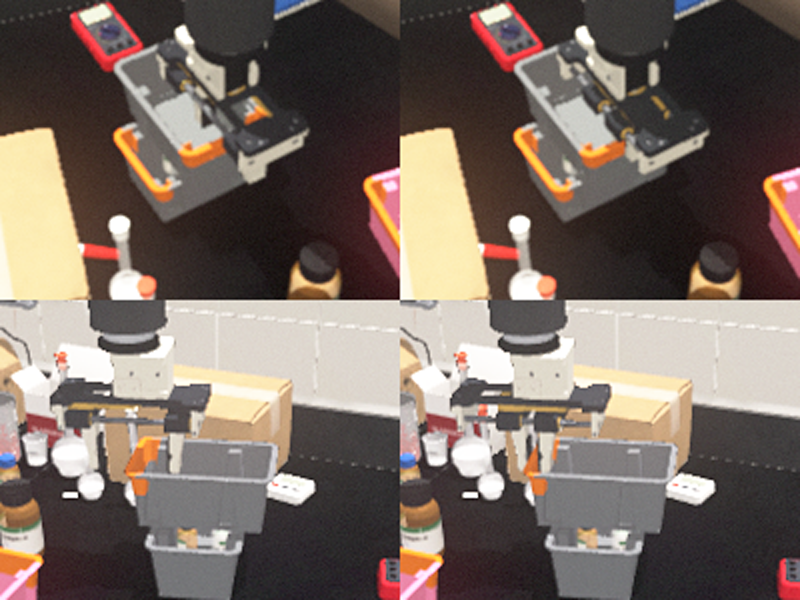

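View pics/w3.png

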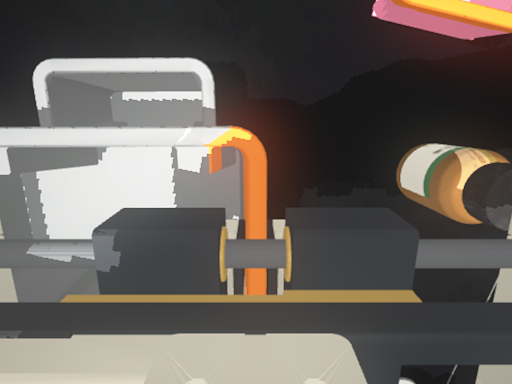

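```bash
python3 - <<'E'
from h import *
lo=np.array([567.6,-48.5]);a0=np.radians(103.3);a1=np.radians(193.5)
d=lambda a:np.array([np.cos(a),np.sin(a)])
s=bot.read_state();up=s['tcp_pos'][:2]-88.7*d(a0)
print(up)
for a in np.radians(np.arange(112,186,8)):
    f=(a-a0)/(a1-a0);c=up+(lo-up)*f;p=c+88.7*d(a)
    bot.line_to([*p,138.3],velocity=70,ori=list(down(a)))
    s=bot.read_state();print(round(s['t'],2),round(np.degrees(a)),s['contact_force'].round(1),s['moment'].round(2),s['width'].round(1))
    if np.linalg.norm(s['contact_force'])>12: print("STOP");break
snap("scene","s4");snap("side","d4");snap("wrist","w4")
a=np.hstack([cv2.imread("pics/s4.png")[150:300,150:350],cv2.imread("pics/d4.png")[110:260,150:350]])
cv2.imwrite("pics/m4.png",cv2.resize(a,None,fx=2,fy=2,interpolation=cv2.INTER_CUBIC))
E
```

```text
[574.53423339 -48.36492678]Traceback (most recent call last):
  File "<stdin>", line 9, in <module>
AttributeError: 'float' object has no attribute 'round'
```

```bash
python3 - <<'E'
from h import *
lo=np.array([567.6,-48.5]);a0=np.radians(103.3);a1=np.radians(193.5)
d=lambda a:np.array([np.cos(a),np.sin(a)])
up=np.array([574.53,-48.36])
for a in np.radians(np.arange(112,186,8)):
    f=(a-a0)/(a1-a0);c=up+(lo-up)*f;p=c+88.7*d(a)
    bot.line_to([*p,138.3],velocity=70,ori=list(down(a)))
    s=bot.read_state();print(round(s['t'],2),round(np.degrees(a)),s['contact_force'].round(1),s['moment'].round(2),round(s['width'],1))
    if np.linalg.norm(s['contact_force'])>12: print("STOP");break
snap("scene","s4");snap("side","d4");snap("wrist","w4")
a=np.hstack([cv2.imread("pics/s4.png")[150:300,150:350],cv2.imread("pics/d4.png")[110:260,150:350]])
cv2.imwrite("pics/m4.png",cv2.resize(a,None,fx=2,fy=2,interpolation=cv2.INTER_CUBIC))
E
```

```text
5.17 112 [-0.9 -1.1  0.9] [-0.38  0.36 -0.16] 10.6
5.51 120 [-0.7  0.2  1.7] [-0.48  0.28 -0.16] 11.0
5.84 128 [-1.2 -0.3  1.8] [-0.42  0.3  -0.15] 10.4
6.17 136 [-0.6 -0.9  2.1] [-0.38  0.32 -0.18] 10.7
6.51 144 [-1.3  0.6  2. ] [-0.42  0.35 -0.13] 10.3
6.84 152 [-2.5  0.3  1.4] [-0.29  0.46 -0.17] 10.4
7.17 160 [-1.8 -0.9  0.6] [-0.42  0.2  -0.23] 10.6
7.51 168 [-1.9 -2.   0.4] [-0.55  0.22 -0.16] 9.9
7.83 176 [-0.1 -0.3  2.1] [-0.47 -0.14 -0.15] 10.3
8.16 184 [-0.4 -0.7  0.5] [-0.6  -0.4  -0.19] 10.8
```

View pics/m4.png

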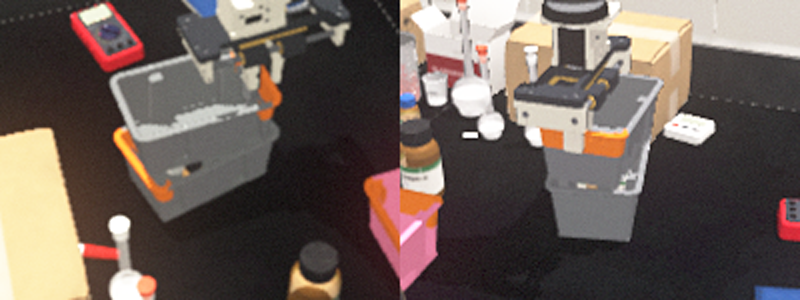

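View pics/w4.png

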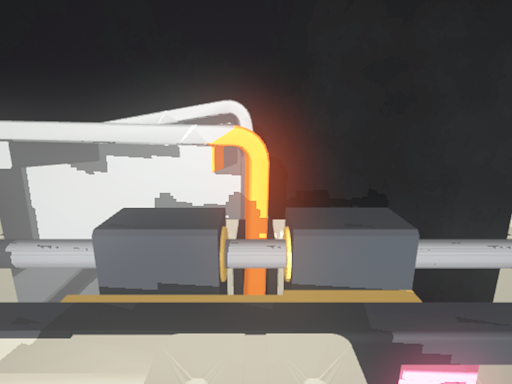

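```bash
python3 - <<'E'
from h import *
im=cv2.imread("pics/w4.png")
cv2.imwrite("pics/w4c.png",cv2.resize(im[80:240,80:290],None,fx=3.8,fy=3.8,interpolation=cv2.INTER_CUBIC))
E
```

```text
(no output)
```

View pics/w4c.png

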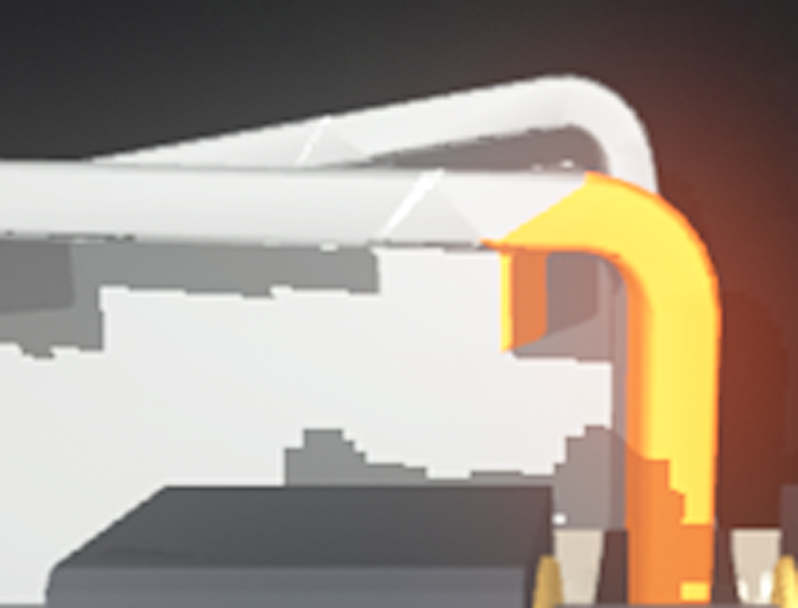

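```bash
cat > meas.py <<'E'
from h import *
def mk(name,s,ox,oy):
    P=lambda u,v,z: onz("wrist",name,u/s+ox,v/s+oy,z)[:2]
    def line(a,b,z):
        A,B=P(*a,z),P(*b,z);d=B-A; return A,B,np.degrees(np.arctan2(d[1],d[0]))
    return P,line
E
python3 - <<'E'
from meas import *
P,l=mk("w4",3.8,80,80)
lw=l((100,157),(520,78),80);print("lower far",lw)
print("upper far",l((0,160),(580,172),160)); print("upper orange",l((720,330),(713,560),160))
p=np.load("pics/w4.npy");a=np.radians(184)
th=np.radians(lw[2]-180);print("lower axis deg",np.degrees(th))
u=np.array([np.cos(th),np.sin(th)]);v=np.array([-u[1],u[0]])
print("lower v center",(lw[0]@v+lw[1]@v)/2+61, "u grey end", P(657,190,80)@u, "centre u",P(657,190,80)@u+94)
lo=u*(P(657,190,80)@u+94)+v*((lw[0]@v+lw[1]@v)/2+61);print(lo)
print("yaw tool",p, "up centre by tool",p[:2]-88.7*np.array([np.cos(a),np.sin(a)]))
uf=l((0,160),(580,172),160); t=np.radians(uf[2]-180);uu=np.array([np.cos(t),np.sin(t)]);vv=np.array([-uu[1],uu[0]])
print("upper v centre from picture", uf[0]@vv+61, "by tool",(p[:2]-88.7*np.array([np.cos(a),np.sin(a)]))@vv)
E
```

```text
lower far (array([ 586.38229535, -107.34869387]), array([ 511.13955528, -126.0379332 ]), np.float64(-166.0508279939082))
upper far (array([ 560.13633137, -111.14660428]), array([ 494.14589028, -114.15205889]), np.float64(-177.39233518760355))
upper orange (array([476.79568688, -97.00288195]), array([475.43014867, -68.13835528]), np.float64(92.7085594062853))
lower axis deg -346.05082799390823
lower v center -184.53689978927582 u grey end 445.21667916153274 centre u 539.2166791615327
[567.79981242 -49.11076751]
yaw tool [ 4.80330313e+02 -5.42343514e+01  1.38418251e+02  7.30228305e-01
 -6.83203096e-01  2.19524414e-04 -3.21955152e-04] up centre by tool [568.81424448 -48.04695218]
upper v centre from picture -75.51582442687473 by tool -73.87632826817101
```

```bash
python3 - <<'E'
from h import *
lo=np.array([567.7,-48.8])
for deg in (189,194.8):
    a=np.radians(deg);b=np.radians(min(deg,193.8))
    p=lo+88.7*np.array([np.cos(b),np.sin(b)])
    bot.line_to([*p,138.3],velocity=50,ori=list(down(a)))
    s=bot.read_state();print(round(s['t'],2),deg,s['tcp_pos'],s['contact_force'].round(1),s['moment'].round(2))
snap("wrist","w5");snap("side","d5");snap("scene","s5")
im=cv2.imread("pics/w5.png")
cv2.imwrite("pics/w5c.png",cv2.resize(im[80:240,80:290],None,fx=3.8,fy=3.8,interpolation=cv2.INTER_CUBIC))
a=np.hstack([cv2.imread("pics/s5.png")[150:300,150:350],cv2.imread("pics/d5.png")[110:260,150:350]])
cv2.imwrite("pics/m5.png",cv2.resize(a,None,fx=2,fy=2,interpolation=cv2.INTER_CUBIC))
E
```

```text
8.62 189 [480.1346551  -62.64480214 138.39489455] [-0.5 -2.2  3.7] [-1.07 -0.13 -0.34]
8.92 194.8 [481.44024684 -69.64532132 138.20398608] [-1.6 -0.9  1.4] [-0.08  0.12  0.02]
```

View pics/w5c.png

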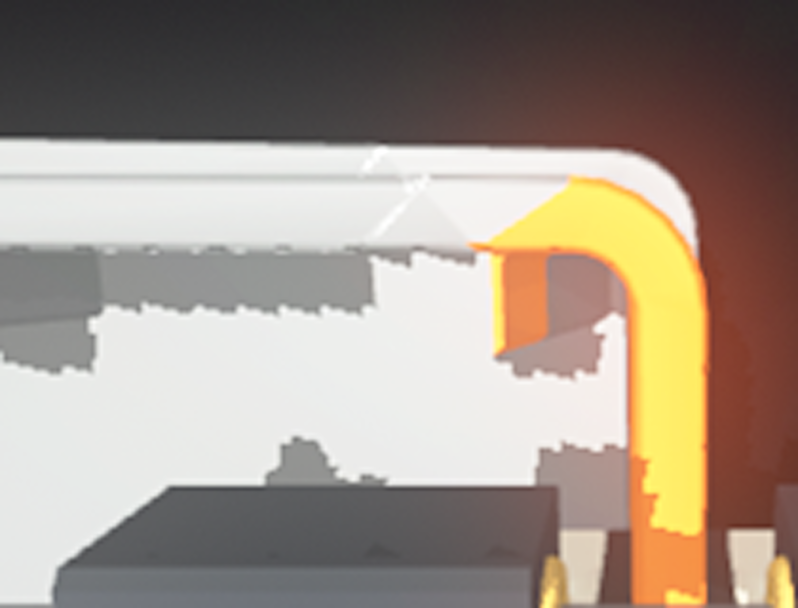

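View pics/m5.png

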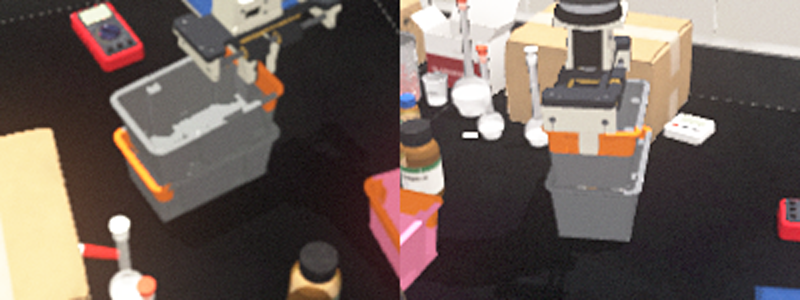

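```bash
python3 - <<'E'
from meas import *
P,l=mk("w5",3.8,80,80)
lw=l((0,138),(580,149),80);uf=l((0,178),(570,179),160);uo=l((709,330),(707,560),160)
print(lw[2]+180,uf[2]+180,uo[2])
t=np.radians(13.8);u=np.array([np.cos(t),np.sin(t)]);v=np.array([-u[1],u[0]])
print("v",lw[0]@v,lw[1]@v,uf[0]@v,uf[1]@v)
print("u grey end low",P(697,245,80)@u,"upper orange",uo[0]@u,uo[1]@u)
p=np.load("pics/w5.npy");print("tool u,v",p[:2]@u,p[:2]@v)
E
```

```text
13.473133605383538 14.4346484711578 104.5717155314475
v -244.25853973324345 -243.664033132279 -241.55067331312785 -242.27095670692918
u grey end low 445.76945318079356 upper orange 446.39683923588956 446.00832398372376
tool u,v 450.93038813360045 -182.47456566737458
```

```bash
python3 - <<'E'
from h import *
lo=np.array([567.7,-48.8]);t=np.radians(13.8);u=np.array([np.cos(t),np.sin(t)]);v=np.array([-u[1],u[0]])
p=bot.read_state()['tcp_pos'][:2]-1.0*v
q=list(down(np.radians(194.2)))
for z in (138.3,136,134,132,130.5,129.5):
    bot.line_to([*p,z],velocity=30,ori=q)
    s=bot.read_state();print(round(s['t'],2),s['tcp_pos'].round(1),s['contact_force'].round(1),s['moment'].round(2))
    if abs(s['contact_force'][2])>15: print("STOP");break
snap("wrist","w6");snap("side","d6");snap("scene","s6")
im=cv2.imread("pics/w6.png")
cv2.imwrite("pics/w6c.png",cv2.resize(im[80:240,80:290],None,fx=3.8,fy=3.8,interpolation=cv2.INTER_CUBIC))
a=np.hstack([cv2.imread("pics/s6.png")[150:300,150:350],cv2.imread("pics/d6.png")[110:260,150:350]])
cv2.imwrite("pics/m6.png",cv2.resize(a,None,fx=2,fy=2,interpolation=cv2.INTER_CUBIC))
E
```

```text
9.32 [481.7 -70.3 138.3] [-2.2  0.6  1.7] [0.63 0.14 0.16]
9.57 [481.5 -70.6 135.8] [-2.   0.2  2.6] [0.33 0.41 0.14]
9.82 [481.5 -70.7 133.9] [-2.3  0.9  3.5] [0.12 0.6  0.13]
10.07 [481.6 -70.7 131.9] [-2.7 -0.8  3.7] [-0.05  0.72  0.13]
10.32 [481.7 -70.6 130.5] [-2.4 -0.3  4.3] [-0.08  0.68  0.07]
10.57 [481.8 -70.7 130. ] [-5.4 -1.1  8.3] [0.   1.4  0.04]
```

View pics/w6c.png

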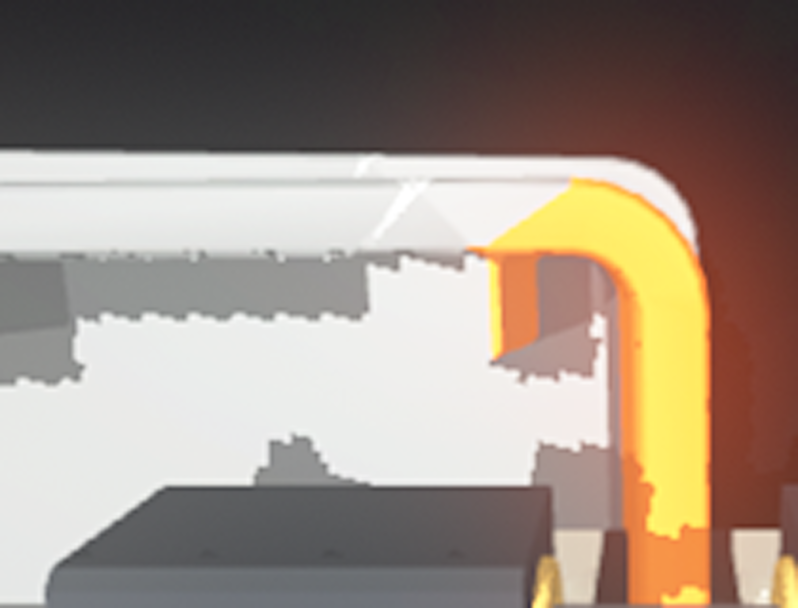

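View pics/m6.png

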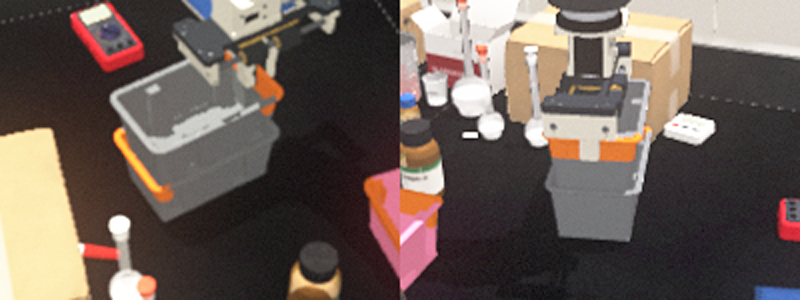

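```bash
python3 - <<'E'
from h import *
bot.move_gripper(80,force=20)
s=bot.read_state();print(s['t'],s['contact_force'].round(1),s['width'])
p=s['tcp_pos']
bot.line_to([p[0],p[1],225],velocity=150)
bot.move_ptp([580,60,400],down(np.pi));bot.pause(0.2);snap("wrist","w7");snap("scene","s7");snap("side","d7")
bot.move_ptp([510,260,400],down(np.pi));bot.pause(0.2);snap("wrist","w8")
print(bot.read_state()['t'])
im=cv2.imread("pics/w7.png")
cv2.imwrite("pics/w7c.png",cv2.resize(im[0:180,170:350],None,fx=3.3,fy=3.3,interpolation=cv2.INTER_CUBIC))
a=np.hstack([cv2.imread("pics/s7.png")[150:300,150:350],cv2.imread("pics/d7.png")[110:260,150:350]])
cv2.imwrite("pics/m7.png",cv2.resize(a,None,fx=2,fy=2,interpolation=cv2.INTER_CUBIC))
E
```

```text
11.9417 [ 0.   0.4 -0.4] 80.09282912767489
15.1333
```

View pics/w7c.png

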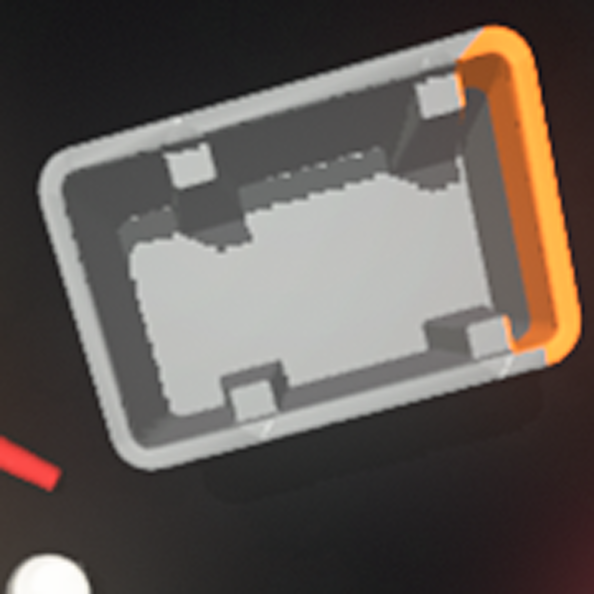

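View pics/m7.png

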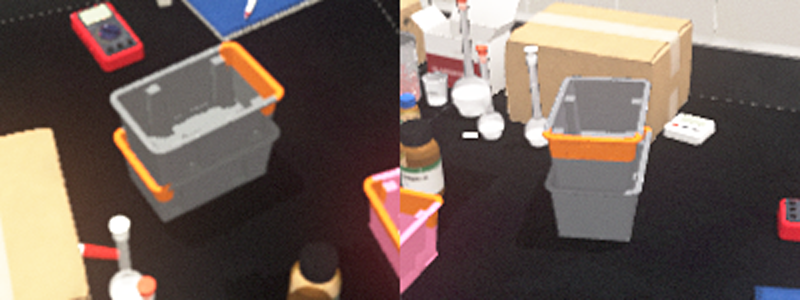

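View pics/w8.png

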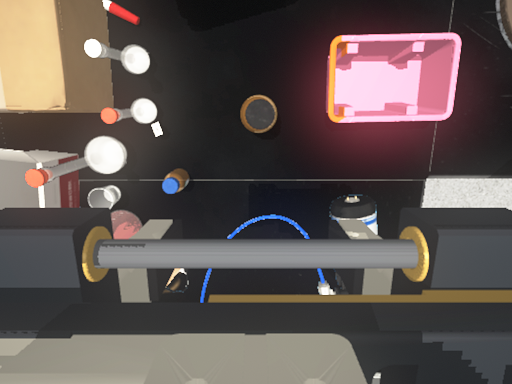

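```bash
python3 - <<'E'
from meas import *
P,l=mk("w7",3.3,170,0)
for z in (152,160):
    L=l((40,190),(112,440),z);Rr=l((537,75),(583,325),z);T=l((80,153),(470,30),z);B=l((155,470),(545,365),z)
    print(z,[round(e[2],1) for e in (L,Rr,T,B)])
    t=np.radians(13.8);u=np.array([np.cos(t),np.sin(t)]);v=np.array([-u[1],u[0]])
    lm=(L[0]+L[1])/2@u;rm=(Rr[0]+Rr[1])/2@u;tm=(T[0]+T[1])/2@v;bm=(B[0]+B[1])/2@v
    print("len",lm-rm,"wid",bm-tm,"centre",(u*(lm+rm)/2+v*(tm+bm)/2).round(1))
im=cv2.imread("pics/w8.png");cv2.imwrite("pics/w8c.png",cv2.resize(im[70:160,200:320],None,fx=5,fy=5,interpolation=cv2.INTER_CUBIC))
for n,im,z in (("w8",None,112),):
    print("bottle",onz("wrist","w8",262,113,112))
for nm,f in(("scene","s7"),("side","d7")):
    im=cv2.imread(f"pics/{f}.png");print(nm,proj(nm,f,[506,190,112]))
E
```

```text
152 [np.float64(104.0), np.float64(104.8), np.float64(-164.1), np.float64(-165.2)]
len 186.48361264923386 wid 119.54514860824372 centre [566.2 -46.7]
160 [np.float64(104.0), np.float64(104.8), np.float64(-164.1), np.float64(-165.2)]
len 182.80028861419032 wid 117.18395711862046 centre [566.5 -46. ]
bottle [500.88981897 194.59499677 112.        ]
scene [306.8950654  275.58098917]
side [158.83880824 171.5884765 ]
```

View pics/w8c.png

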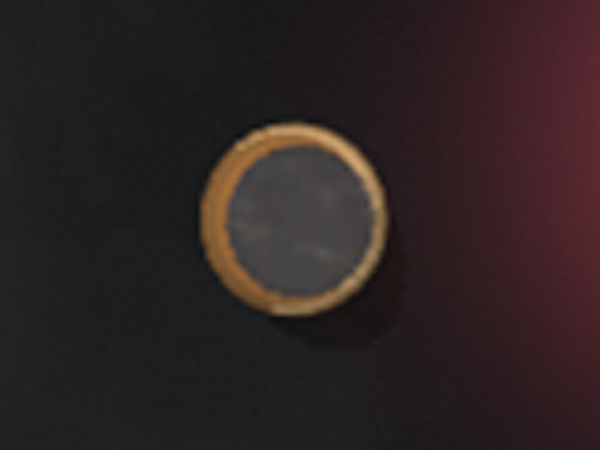

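```bash
python3 - <<'E'
from h import *
b=onz("wrist","w8",260.2,114,112);print(b)
q=list(down(np.radians(193.8)))
bot.move_ptp([b[0],b[1],200],q)
bot.line_to([b[0],b[1],88],velocity=120)
s=bot.read_state();print(s['t'],s['tcp_pos'],s['contact_force'].round(1))
snap("scene","s9");snap("side","d9")
bot.move_gripper(30,force=25)
s=bot.read_state();print(s['t'],s['tcp_pos'],s['width'],s['contact_force'].round(1))
snap("scene","s10");snap("side","d10")
bot.line_to([b[0],b[1],130],velocity=100)
s=bot.read_state();print(s['t'],s['tcp_pos'],s['width'],s['contact_force'].round(1))
snap("scene","s11");snap("side","d11")
r=[np.hstack([cv2.imread(f"pics/s{k}.png")[180:340,220:360] for k in(9,10,11)]),np.hstack([cv2.imread(f"pics/d{k}.png")[90:250,90:230] for k in(9,10,11)])]
cv2.imwrite("pics/m11.png",cv2.resize(np.vstack(r),None,fx=1.8,fy=1.8,interpolation=cv2.INTER_CUBIC))
E
```

```text
[503.41712683 195.95381047 112.        ]
17.0667 [503.92361852 196.39026148  88.74037695] [ 0.  -0.1  1.1]
17.875 [503.48132902 195.98636198  87.98917338] 42.17579272861751 [ 0.7 -0.1 -0.7]
18.5417 [502.9506904  195.78511791 129.597641  ] 41.77943652604607 [-0.1  0.1 -2.8]
```

View pics/m11.png

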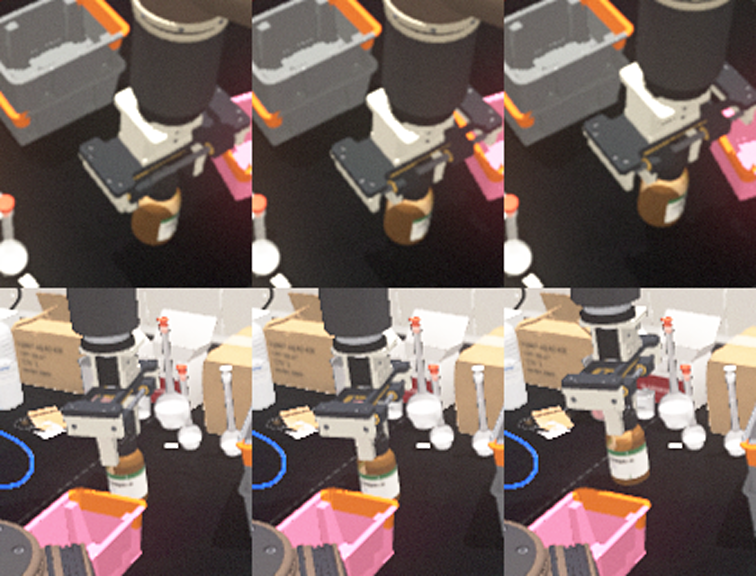

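```bash
python3 - <<'E'
from h import *
q=list(down(np.radians(193.8)));x,y=555.4,-50.9
p=bot.read_state()['tcp_pos']
bot.line_to([p[0],p[1],285],velocity=200)
bot.line_to([x,y,285],velocity=180,ori=q)
bot.pause(0.3)
s=bot.read_state();print(s['t'],s['tcp_pos'],s['width'],s['contact_force'].round(1))
snap("scene","s12");snap("side","d12");snap("wrist","w12")
a=np.hstack([cv2.imread("pics/s12.png")[100:300,130:330],cv2.imread("pics/d12.png")[60:260,150:350]])
cv2.imwrite("pics/m12.png",cv2.resize(a,None,fx=2,fy=2,interpolation=cv2.INTER_CUBIC))
E
```

```text
21.4167 [555.41104842 -50.45988436 285.09301754] 42.488958361194584 [ 0.1  1.  -2.5]
```

View pics/m12.png

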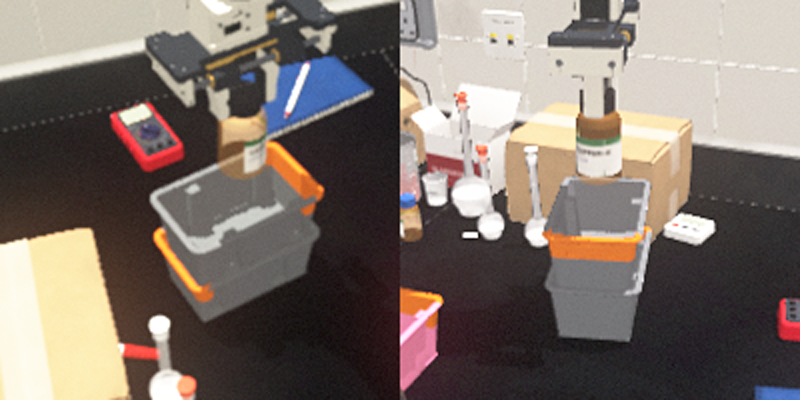

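View pics/w12.png

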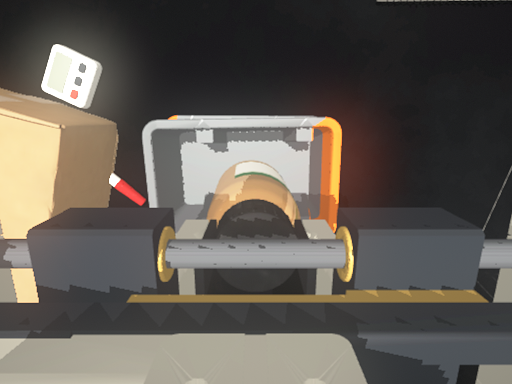

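```bash
python3 - <<'E'
from h import *
x,y=555.4,-50.9
bot.line_to([x,y,175],velocity=100)
s=bot.read_state();print(s['t'],s['tcp_pos'],s['contact_force'].round(1))
for z in np.arange(170,157,-1.5):
    bot.line_to([x,y,z],velocity=25)
    s=bot.read_state();print(round(s['t'],2),s['tcp_pos'].round(1),s['contact_force'].round(1),s['moment'].round(2))
    if s['contact_force'][2]>2 or np.linalg.norm(s['contact_force'][:2])>6: print("contact");break
snap("scene","s13");snap("side","d13")
a=np.hstack([cv2.imread("pics/s13.png")[100:300,130:330],cv2.imread("pics/d13.png")[60:260,150:350]])
cv2.imwrite("pics/m13.png",cv2.resize(a,None,fx=2,fy=2,interpolation=cv2.INTER_CUBIC))
E
```

```text
22.8167 [555.89305869 -50.85024805 175.70155346] [-0. -0. -3.]
23.17 [555.3 -50.9 169.9] [ 0.6  0.2 -2.9] [-0.03  0.01  0.02]
23.42 [555.3 -50.9 168.4] [ 0.7 -0.3 -2.8] [-0.05  0.05 -0.04]
23.67 [555.3 -50.9 166.9] [ 0.9 -0.2 -2.1] [0.02 0.01 0.  ]
23.92 [555.3 -50.9 165.4] [-0.9  0.1 -2.3] [-0.01 -0.01 -0.02]
24.17 [555.3 -50.9 163.9] [-0.9  1.4 -3.2] [0.04 0.03 0.04]
24.42 [555.7 -50.9 163. ] [-0.1 -0.8  0.9] [-0.06  0.26 -0.04]
24.67 [556.4 -50.9 162.7] [-2.1  1.3  9.3] [0.21 0.91 0.04]
contact
```

View pics/m13.png

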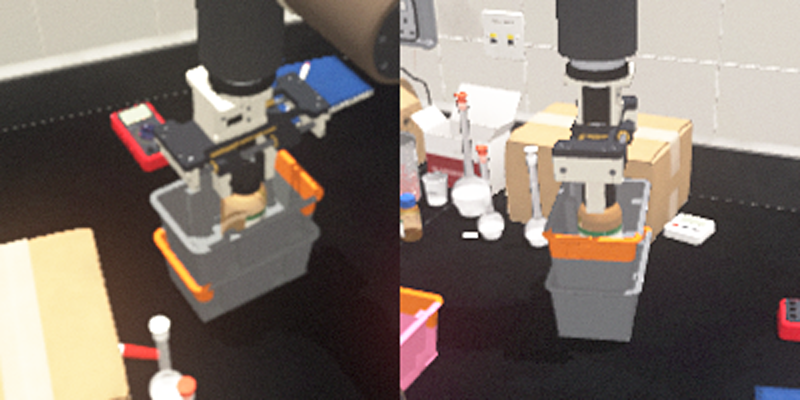

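```bash
python3 - <<'E'
from h import *
bot.line_to([555.8,-50.9,163],velocity=20)
bot.move_gripper(66,force=20)
p=bot.read_state()['tcp_pos'];print(bot.read_state()['contact_force'].round(1))
bot.line_to([p[0],p[1],280],velocity=120)
bot.move_ptp([580,60,400],down(np.pi));bot.pause(0.3)
snap("scene","s14");snap("side","d14");snap("wrist","w14");print(bot.read_state()['t'])
a=np.hstack([cv2.imread("pics/s14.png")[100:300,130:330],cv2.imread("pics/d14.png")[60:260,150:350]])
cv2.imwrite("pics/m14.png",cv2.resize(a,None,fx=2,fy=2,interpolation=cv2.INTER_CUBIC))
im=cv2.imread("pics/w14.png")
cv2.imwrite("pics/w14c.png",cv2.resize(im[0:240,90:350],None,fx=2.4,fy=2.4,interpolation=cv2.INTER_CUBIC))
E
```

```text
[ 0.8  1.1 -0.8]
27.95
```

View pics/m14.png

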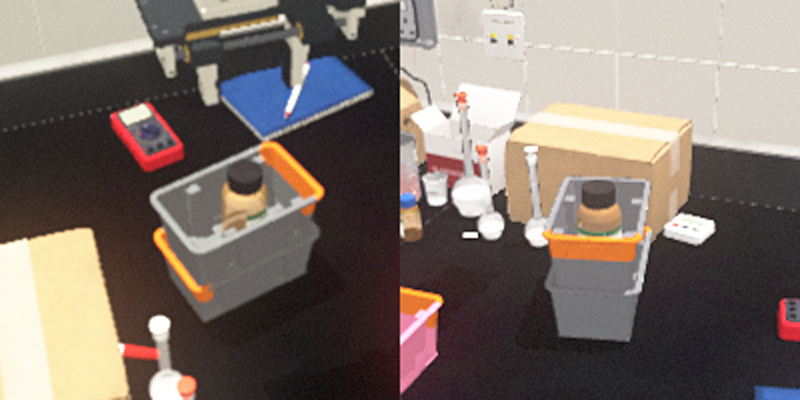

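View pics/w14c.png

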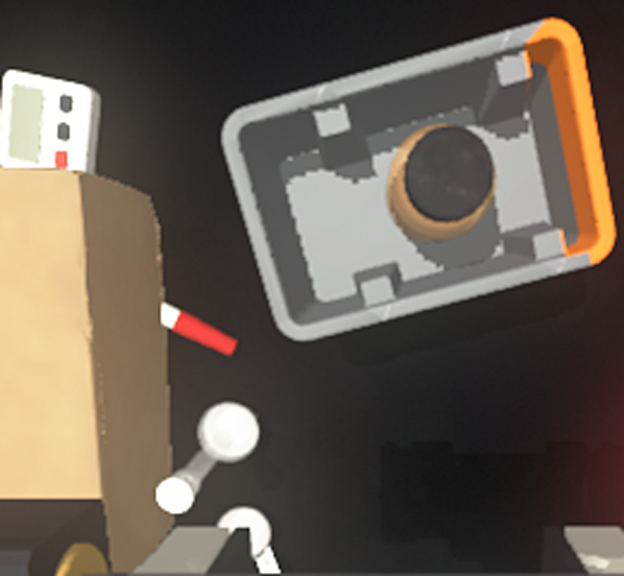

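```bash
python3 - <<'E'
from meas import *
P,l=mk("w14",2.4,90,0)
c=P(448,172,187);t=np.radians(13.8);u=np.array([np.cos(t),np.sin(t)]);v=np.array([-u[1],u[0]])
z=152;L=l((224,155),(275,325),z);Rr=l((585,60),(614,230),z);T=l((255,105),(530,22),z);B=l((300,341),(595,263),z)
f=lambda e,w:(e[0]+e[1])/2@w
C=u*(f(L,u)+f(Rr,u))/2+v*(f(T,v)+f(B,v))/2
print([round(e[2],1) for e in(L,Rr,T,B)],C, f(L,u)-f(Rr,u),f(B,v)-f(T,v)); print("cap in upper frame",-(c-C)@u,-(c-C)@v)
bot.close_job()
E
```

```text
[np.float64(104.7), np.float64(104.0), np.float64(-164.7), np.float64(-165.5)] [567.24487538 -47.39582159] 187.260620769985 120.26035730767609
cap in upper frame 12.238643049446983 0.43251788945374836
the job is handed in; nothing more can be done
```

The upper tote is stacked on the lower one, and the amber bottle stands upright in it. I handed the job in at about 28 s; it returned no verdict.

- **Upper tote:** I gripped its orange end wall and swung it about 90° on the rim without lifting it. With its orange end over the lower tote's grey end, I let it down 8 mm onto the seats.
- **Bottle:** I picked it up by its cap, set it on the upper tote's floor and let go.

**Last checks**
- **Centring:** the upper tote's centre measured (567, -47) mm. The lower tote's was (568, -49) mm when last measured just before the drop, within 1 mm of its start.
- **Turn:** the upper tote lies at about 14.5–15° and the lower tote at 13.5–14°, inside the 5° limit.
- **Height:** the upper rim measures 187 x 120 mm at the seated height of 152 mm, against a true 188 x 122 mm. The bottle touched down with the tool at 163 mm, which matches a floor at 75 mm.
- **Bottle:** its cap is at x = 12 mm, y = 0 mm in the upper tote and it looks upright in all three views.
- **Surroundings:** the flasks and multimeter look undisturbed.

**Not confirmed:** the vials are hidden under the upper tote, so I could not see them at the end; no force along the way suggested they were touched. One early reading of the lower tote's orange end differed by about 3 pixels (8 mm) between the scene and wrist cameras. I used the wrist value, and the drop into the seats agreed with it.

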